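# Back the label feeder off by one notch

### The job

The label-roll feeder has been advanced one notch too far. With a fingertip, push the pawl's red-tipped lever over to the right until the pawl stays thrown open, push the wheel's topmost blue peg to the right to turn the wheel back by one notch and no further, then push the lever back to the left so that the pawl drops in and sits fully down in the next gap between the teeth. Leave the other things on the table where they are.

Things in the scene. Friction and masses are not known exactly. Their poses are not given: they have to be found in the camera images.
- feeder: label-roll feeder, fixed to the table; grey base plate 150 (x) x 250 (y) x 12 mm, origin at the centre of its underside. Own x points away from the operator, y left, z up; left/right/clockwise are as seen by the operator, looking along +x. In front stands a steel ratchet wheel in the y-z plane, at x -40 to -30 mm; a white paper roll is behind it. Posts reach 131 mm above the table.
- wheel_center (a point): centre of the wheel's front face, on the axle (along the feeder's x), 90 mm above the table, at x = -40 mm of the feeder. Wheel 120 mm across its 12 teeth, so its top is 150 mm above the table. A 32 mm hub cap stands 8 mm out of the face.
- ratchet_wheel (a joint): wheel turn, rad; growing = BACKWARD = clockwise, the top moving right. One notch = 0.524. Starts at -0.06 to 0.05, the pawl down in a gap; with the pawl down a tooth stops it at about 0.065 (one notch on: 0.59), while forward the pawl just rides over the teeth. It drags (0.12 N m, about 3 N at a peg), stays where left and does not coast.
- push_peg (a point): one of four blue pegs, 12 mm thick, standing 40 mm out of the wheel's front face towards the operator, 43 mm from the axle, a quarter turn apart. This is the topmost one at the start (15 degrees left of straight up, about 132 mm above the table); the point is on its axis, 20 mm out of the face. Pushed to the right (feeder -y) it turns the wheel backward.
- pawl (a joint): swing of the yellow pawl, rad. 0 (within 0.04): nose fully down at the bottom of a gap. Growing = lifting = clockwise; the nose clears the teeth above 0.2. Balanced over centre: below about 0.45 it falls back onto the wheel by its own weight, above about 0.65 it falls away to the right and rests open at its stop, 1.0. Light (65 g), swings freely.
- pawl_pivot (a point): point on the pawl's pivot axis (along the feeder's x), 80 mm right of the wheel's axle, 118 mm above the table, in the plane of the lever (x = -56 mm of the feeder). The yellow arm runs from the pivot 51 mm left and up to the teeth, in the wheel's plane.
- pawl_ball (a point): centre of the 18 mm red ball on the end of the pawl's lever, an 8 mm round bar; ball 60 mm from the pivot, in the plane x = -56 mm of the feeder (in front of the wheel). Pawl down: the lever leans 15 degrees left of straight up, ball 176 mm above the table; pushed right it lifts the pawl. Pawl open: the lever leans right, 48 degrees above level, ball 162 mm above the table.
- tally_counter: bystander, loose: round grey hand tally counter lying on its back, 52 x 71 x 28 mm; origin at the centre of its underside
- sticky_notes: bystander, loose: yellow pad of sticky notes, 51 x 51 x 20 mm; origin at the centre of its underside
- jar: bystander, loose: small white screw jar with a yellow band, 47 mm across, 56 mm tall; origin at the centre of its underside
- dropper_bottle: bystander, loose: dropper bottle with red rubber bulb, 33 mm across, 99 mm tall; origin at the centre of its underside
- marker: bystander, loose: blue and white marker lying down, 126 mm long, 19 mm thick; origin at the centre of its underside
- petri_dish: bystander, loose: clear round dish, 68 mm across, 18 mm tall; origin at the centre of its underside

How it is judged:
On the way, in this order (a step that is already met when the one before it is completed fails the run):
1. the pawl is thrown open and stays there, the wheel still in its old notch (value of joint pawl above 0.85 rad and value of joint ratchet_wheel below 0.15 rad), for 0.2 s.
2. with the pawl open, the wheel has been turned back well past the tooth (value of joint ratchet_wheel above 0.25 rad and value of joint pawl above 0.7 rad), for 0.2 s.
At the end, for the whole second after the job is handed in: The wheel stands one notch (0.524 rad) back, between 0.364 and 0.624 rad, at rest, and the pawl is down in the gap there (pawl joint under 0.09 rad) (value of joint ratchet_wheel between 0.3636 and 0.6236 rad and value of joint pawl below 0.09 rad and not (velocity of joint ratchet_wheel above 0.05 rad/s) and not (velocity of joint ratchet_wheel below -0.05 rad/s)); the robot touches nothing.
It fails at once if the wheel is turned back more than one and a half notches (value of joint ratchet_wheel above 0.82 rad).
It fails at once if one of the loose things standing round (counter, notes, jar, bottle, marker, dish) is lifted, carried or shoved away by more than 25 mm (distance of any of tally_counter, sticky_notes, jar, dropper_bottle, marker, petri_dish from where it was at the start of the episode above 0.025 m).
It also fails if it takes over 48 s, if anything falls off the work surface, if the arm or the gripper's body presses on something with over 40 N, if the wrist force passes 120 N, or if a joint passes its speed limit or range.

### The arm

A 6-joint arm with a two-finger parallel gripper is mounted at the origin on a cart in front of the work surface, level with it; the furniture and walls round the work are solid. World frame = base frame: x ahead of the robot, y to its left, z up, the work surface at z = 0. Lengths are in m, angles in rad, forces in N, time in s.
With the tool pointing down it reaches from about 0.35 to 0.85 m from the base axis. Payload 8.1 kg.
Tool frame: the origin (TCP) lies on the mounting face of the last link; the fingertips stand 186 mm ahead of it and the grasp point (between the pads) lies env.grasp_offset ahead of it (env.grasp_offset is the distance from the TCP to the grasp point, in m); z points along the fingers, y is the direction in which the jaws open and shut (so a half turn about z gives the same grasp; the last joint's range is limited). The gripper opens to 93 mm and grips with 3 to 60 N. Pads are 15 mm wide; open, the fingers measure 128 mm over their backs; the gripper's body (75 mm by 188 mm) begins 65 mm behind the grasp point.
Start: joints at [1.018, 0.13, 1.488, -0, 1.523, -0.085], TCP at [0.271, 0.536, 0.405] pointing down, gripper open.
Joint ranges: [-2.96, 2.96], [-0.89, 2.26], [0.02, 2.5], [-1.34, 4.48], [0, 2.73], [-2.66, 2.66]. Speed limits (rad/s): [2.39, 2.39, 2.79, 3.14, 3.14, 3.14].

### API

Orientations are given as a unit quaternion [w, x, y, z].
In Python, from workcell import monitor, vision, job_done, env gives the robot as it stands. The module is installed in compiled form; this text tells all that it offers.
- The arm moves only by the tool apply_moves, never from a script. Its argument "rows" is text: rows parted by semicolons, each of 7 numbers parted by spaces: the shift along the tool's x, y, z as a fraction of full scale, then the turn, a rotation vector about the tool's x, y, z as a fraction of full scale, then the closure, from 0 (fully open) to 1 (shut). In form: dx dy dz ax ay az jaw; .... A call has 1 to 12 rows; each row shifts and turns the pose as measured when the row begins, along the tool's axes as they then stand; what a row does not reach is not made up. Full scale, the value 1, is 0.02 m for a shift and 6 degrees for a turn. A row lasts 1/10 s, in which the tool goes at most 50 mm and 8.59 degrees, less where a joint would pass 70% of its speed; a pose out of reach is approached as far as the arm can. A call with a number of a shift or a turn outside -1 to 1 is refused whole. A call with a gripper value outside its range is refused whole. The fingers move at their own pace and stop on an object; "squeeze" is the grip in N (left out, the last holds). Time passes only in rows, so rows that do not move let the fingers close. It gives the time, the measured TCP pose, the force and the opening at its end, in the units of the state.
- monitor.state(): the state, without advancing time (a new reading comes with each control period).
- vision.camera(name): name is "scene" or "side" or "wrist"; returns a dict with "color" (400x640x3 uint8, red, green, blue), "K" (3x3 intrinsics, pixels), "k1" (the pictures are not rectified: a ray, as slopes to the right and down, at radius r is drawn at 1 + k1 r^2 times it, then the intrinsics apply), "R" (3x3) and "t" (3): a world point X has camera coordinates R X + t. Camera axes: x right, y down, z forward; pixel columns grow to the right and rows downward; lengths in m; the calibration is good to about 2 mm. A picture is of the moment at which its call begins. There is no depth.
- job_done(): hands the job in, once; it reports no verdict.
The state is a dict: "time_s": time; "joint_pos": joint angles; "qd": joint speeds; "tau": joint torques, N m; "position": TCP position; "eef_rot": TCP orientation; "contact_force": force on the tool from outside, world axes, zero at the start; "moment": the same for the moment, N m; "width": opening from 0.0 (shut) to 1.0 (fully open).
Only numpy, scipy, OpenCV 4.12 (cv2) and the standard library are available. Lean on these libraries where they do the work, as an engineer would, in place of code of your own. Each camera call takes 0.05 s, during which the arm holds its last target. There are 200 camera calls.

## Working session

There is one attempt and no reset: what is moved stays moved. The work goes in short steps, Python scripts to look and compute and a tool call to move; the robot and the scene stay as the last step left them, time stands still between calls to the robot, and variables do not carry over. Pictures are saved under pics/ and viewed, about 8 in all and at most 12, crops included, and the job is handed in when it is done.

Besides the shell and the picture viewer there is one more tool, called after "Call:" as a command line: name --argument value ..., lists and objects as JSON in quotes. apply_moves: Moves the arm, as the interface text tells. Shift numbers are shares of 0.02 m and turn numbers shares of 6 degrees, none past 1 either way. Its arguments: {"type":"object","properties":{"rows":{"type":"string"},"squeeze":{"type":"number"}},"required":["rows"]}

```bash
mkdir -p pics; cat > h.py <<'E'
import numpy as np, cv2
from workcell import monitor, vision, job_done, env
def snap(n,f):
    c=vision.camera(n); cv2.imwrite(f,c["color"][:,:,::-1]); np.savez(f[:-4]+'.npz',**{k:c[k] for k in("K","k1","R","t")}); return c
def proj(c,X):
    X=np.atleast_2d(X); p=X@np.array(c["R"]).T+c["t"]; s=p[:,:2]/p[:,2:]; s=s*(1+c["k1"]*(s**2).sum(1,keepdims=True))
    K=np.array(c["K"]); return s*[K[0,0],K[1,1]]+K[:2,2]
E
python3 - <<'E'
from h import *
s=monitor.state(); print({k:np.round(v,3) for k,v in s.items()}, env.grasp_offset)
for n in("scene","side"):
    c=snap(n,f"pics/{n}0.png"); print(n,-np.array(c["R"]).T@c["t"],c["R"][2])
E
```

```text
{'time_s': np.float64(0.0), 'joint_pos': array([ 1.018,  0.131,  1.489, -0.   ,  1.523, -0.085]), 'qd': array([-0.001,  0.001,  0.001, -0.001,  0.002,  0.   ]), 'tau': array([-1.0000e-03, -5.5986e+01, -4.9174e+01,  7.7000e-02,  3.6000e-02,
       -0.0000e+00]), 'position': array([0.27 , 0.535, 0.404]), 'eef_rot': array([-0.   ,  0.232,  0.973, -0.001]), 'contact_force': array([0.004, 0.093, 0.429]), 'moment': array([0.002, 0.034, 0.009]), 'width': np.float64(1.005)} 0.1673
scene [-0.08816224 -0.38873051  0.68268172] [ 0.57185188  0.61188077 -0.54643147]
side [-0.26348797  0.62054278  1.32545908] [ 0.52900326 -0.24475633 -0.81255763]
```

View pics/scene0.png

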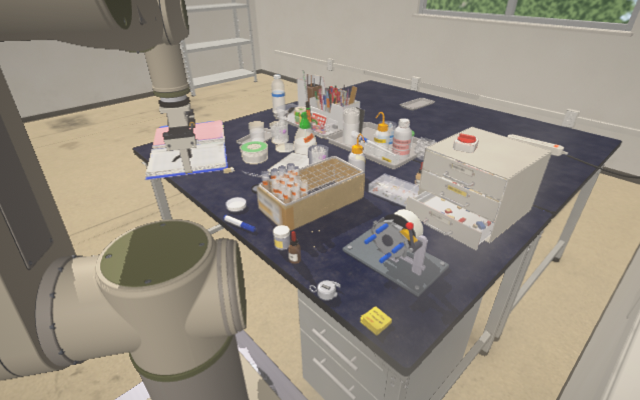

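View pics/side0.png

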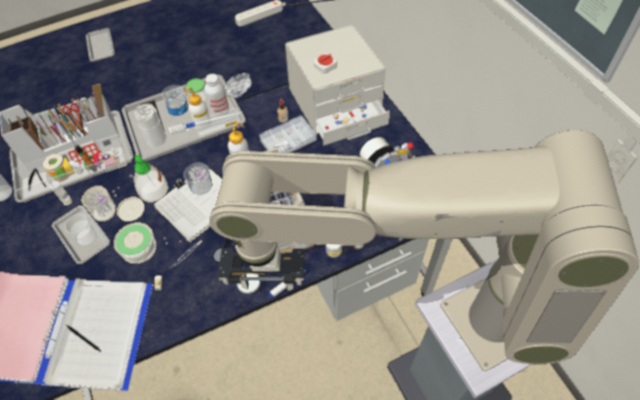

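The scene view shows the feeder around (395,250), with the base plate corners at about (345,247) to (447,265). The side view is mostly blocked by the arm. I'll enlarge a crop.

```bash
python3 - <<'E'
import cv2
i=cv2.imread('pics/scene0.png')[195:300,335:460]
cv2.imwrite('pics/crop0.png',cv2.resize(i,None,fx=6,fy=5.7*1.0,interpolation=cv2.INTER_CUBIC) if 0 else cv2.resize(i,None,fx=5.6,fy=5.6,interpolation=cv2.INTER_CUBIC))
E
```

```text
(no output)
```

View pics/crop0.png

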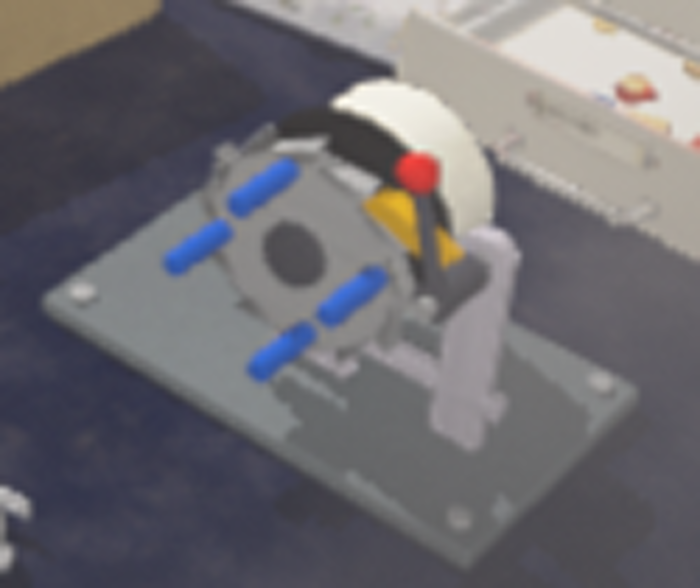

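```bash
cat > pose.py <<'E'
from h import *
from scipy.optimize import least_squares
def F2W(p,f):
    c,s=np.cos(p[2]),np.sin(p[2]); f=np.atleast_2d(f); return f@np.array([[c,s,0],[-s,c,0],[0,0,1]])+[p[0],p[1],0]
def peg(k,w,x=-.08):
    a=np.radians(15+90*k)-w; return [x,.043*np.sin(a),.09+.043*np.cos(a)]
E
python3 - <<'E'
from pose import *
c=dict(np.load('pics/scene0.npz'))
cr=np.array([[45,303],[468,562],[636,390],[418,173],[293,253],[237,205],[174,262],[257,370],[324,311]])
px=(cr+.5)/5.6-.5+[335,195]
def fp(w): return [[-.075,.125,.010],[-.075,-.125,.010],[.075,-.125,.010],[-.056,-.0645,.176],[-.048,0,.09],peg(0,w),peg(1,w),peg(2,w),peg(3,w)]
r=least_squares(lambda q:(proj(c,F2W(q,fp(q[3])))-px).ravel(),[.6,-.2,0,0],loss='soft_l1')
print(r.x); print(np.round(r.fun.reshape(-1,2),1)); np.save('p.npy',r.x)
print(np.round(F2W(r.x,[[-.056,-.0645,.176],peg(0,r.x[3],-.06),[-.056,-.08,.118],[-.056,-.04,.162]]),3))
print(proj(c,[[.55,.0,0],[.55,-.1,0],[.55,-.2,0]]))
# bystanders on table
for n,u in dict(counter=(326,293),notes=(376,323),jar=(282,245),bottle=(294,260),marker=(240,224),dish=(236,206)).items():
    q=least_squares(lambda g:(proj(c,[[g[0],g[1],.01]])-u).ravel(),[.5,0]).x; print(n,q.round(3))
E
```

```text
[0.58171926 0.03522679 0.02137902 0.02517938]
[[-0.3 -1.5]
 [ 0.  -0.8]
 [ 1.4 -0. ]
 [ 0.8 -0.2]
 [-0.7  0.7]
 [-0.4 -0.1]
 [-0.3  0.5]
 [-0.1 -0. ]
 [ 0.1  0.6]]
[[ 0.527 -0.03   0.176]
 [ 0.522  0.044  0.132]
 [ 0.527 -0.046  0.118]
 [ 0.527 -0.006  0.162]]
[[397.28731817 270.10789959]
 [429.95805762 290.35992031]
 [467.38699579 313.56551434]]
counter [0.35  0.066]
notes [ 0.369 -0.076]
jar [0.386 0.285]
bottle [0.37  0.212]
marker [0.355 0.456]
dish [0.402 0.552]
```

Fit residuals are at most 1.5 px, giving a feeder pose of about (0.582, 0.035) with yaw 0.021. The wheel starts at about +0.03. Next I'll write a helper that gives the remaining shift in row units, then start the approach.

```bash
cat > go.py <<'E'
import sys
from pose import *
from scipy.spatial.transform import Rotation as Ro
# usage: go.py fx fy fz : tip target in feeder frame -> remaining units in tool axes
p=np.load('p.npy'); s=monitor.state(); q=s["eef_rot"]; R=Ro.from_quat([q[1],q[2],q[3],q[0]])
tip=s["position"]+R.apply([0,0,.186])
d=np.array([tip[0]-p[0],tip[1]-p[1]]); c,n=np.cos(p[2]),np.sin(p[2])
print('t',round(s["time_s"],2),'tip feeder',np.round([c*d[0]+n*d[1],-n*d[0]+c*d[1],tip[2]],4),'F',np.round(s["contact_force"],1),'w',round(s["width"],2))
T=Ro.from_matrix(np.array([[-c,-n,0],[-n,c,0],[0,0,-1]]).T if 0 else np.column_stack([[-c,-n,0],[-n,c,0],[0,0,-1]]))
for a in sys.argv[1:]:
    f=np.array([float(x) for x in a.split(',')]); W=F2W(p,f)[0]-T.apply([0,0,.186])
    dw=W-s["position"]; print('to',f,'shift(now axes)',np.round(R.inv().apply(dw)/.02,2),'(final axes)',np.round(T.inv().apply(dw)/.02,2))
print('turn',np.round((R.inv()*T).as_rotvec()/np.radians(6),2))
E
python3 go.py -.056,.0,.215
```

```text
t 0.1 tip feeder [-0.3007  0.5064  0.2178] F [0.4 0.2 0.2] w 1.0
to [-0.056  0.     0.215] shift(now axes) [-22.7  -16.62   0.16] (final axes) [-12.23 -25.33   0.14]
turn [-0.02 -0.   -4.67]
```

Call:
apply_moves --rows "-0.5 -1 0 0 0 -0.93 1;-0.5 -1 0 0 0 -0.93 1;-0.5 -1 0 0 0 -0.93 1;-0.5 -1 0 0 0 -0.93 1;-0.5 -1 0 0 0 -0.93 1;-0.5 -1 0 0 0 0 1;-0.5 -1 0 0 0 0 1;-0.5 -1 0 0 0 0 1;-0.5 -1 0 0 0 0 1;-0.5 -1 0 0 0 0 1;-0.5 -1 0 0 0 0 1;-0.5 -1 0 0 0 0 1" --squeeze 10

```text
time_s: 1.3
position: [0.3678, 0.2812, 0.3978]
eef_rot: [-0.004, -0.023, 1.0, -0.004]
contact_force: [0.2, 0.4, -1.2]
width: 0.026
```

```bash
python3 go.py -.056,.0,.215
```

```text
t 1.3 tip feeder [-0.2103  0.2488  0.2118] F [ 0.2  0.4 -1.2] w 0.03
to [-0.056  0.     0.215] shift(now axes) [ -7.33 -12.7   -0.12] (final axes) [ -7.63 -12.52  -0.16]
turn [-0.08 -0.09  0.23]
```

Call:
apply_moves --rows "-0.6 -1 -0.05 0 0 0.1 1;-0.6 -1 -0.05 0 0 0.1 1;-0.6 -1 -0.05 0 0 0 1;-0.6 -1 -0.05 0 0 0 1;-0.6 -1 -0.05 0 0 0 1;-0.6 -1 -0.05 0 0 0 1;-0.6 -1 0 0 0 0 1;-0.6 -1 0 0 0 0 1;-0.6 -1 0 0 0 0 1;-0.6 -1 0 0 0 0 1;-0.6 -1 0 0 0 0 1;-0.6 -1 0 0 0 0 1"

```text
time_s: 2.5
position: [0.5212, 0.0338, 0.3995]
eef_rot: [-0.009, -0.012, 1.0, -0.005]
contact_force: [0.4, 0.2, -0.0]
width: 0.004
```

```bash
python3 go.py -.056,.0,.161; python3 -c "
from h import *
c=snap('scene','pics/s1.png')
i=cv2.imread('pics/s1.png')[120:300,300:480]; cv2.imwrite('pics/s1c.png',cv2.resize(i,None,fx=3.3,fy=3.3,interpolation=2))"
```

```text
t 2.5 tip feeder [-0.0637 -0.002   0.2136] F [ 0.4  0.2 -0. ] w 0.0
to [-0.056  0.     0.161] shift(now axes) [-0.27  0.03  2.62] (final axes) [-0.23  0.01  2.63]
turn [-0.1  -0.16  0.02]
```

View pics/s1c.png

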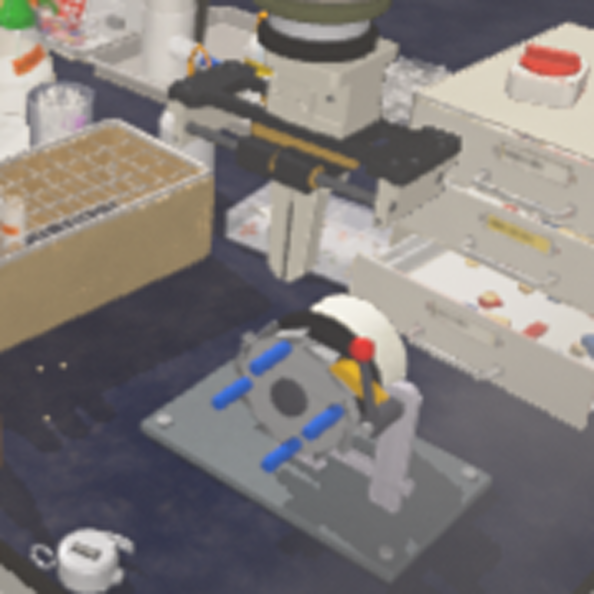

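The closed fingertips are at crop (288,277), about 35 mm left of the ball at (362,350), and they hang above the wheel. I'll descend and check how the tip projects.

Call:
apply_moves --rows "-0.25 0 0.9 -0.1 -0.16 0 1;0 0 0.9 0 0 0 1;0 0 0.8 0 0 0 1;0 0 0.1 0 0 0 1"

```text
time_s: 2.95
position: [0.5276, 0.0293, 0.3428]
eef_rot: [-0.0, -0.009, 1.0, -0.001]
contact_force: [-0.4, -0.7, 0.4]
width: 0.004
```

```bash
python3 go.py -.056,-.087,.161; python3 -c "
from pose import *
c=dict(np.load('pics/s1.npz')); p=np.load('p.npy'); print((proj(c,F2W(p,[[-.0637,-.002,.2136]]))-[300,120])*3.3)"
```

```text
t 2.95 tip feeder [-0.0543 -0.005   0.1568] F [-0.4 -0.7  0.4] w 0.0
to [-0.056 -0.087  0.161] shift(now axes) [ 0.08 -4.11 -0.21] (final axes) [ 0.09 -4.11 -0.21]
turn [-0.01 -0.   -0.03]
[[288.98964079 272.53284722]]
```

Call:
apply_moves --rows "0.05 -0.7 -0.1 0 0 0 1;0 -0.5 -0.1 0 0 0 1;0 -0.5 0 0 0 0 1;0 -0.5 0 0 0 0 1;0 -0.4 0 0 0 0 1;0 -0.4 0 0 0 0 1;0 -0.4 0 0 0 0 1;0 -0.4 0 0 0 0 1;0 -0.3 0 0 0 0 1;0 0 0 0 0 0 1"

```text
time_s: 3.95
position: [0.5286, -0.0609, 0.3507]
eef_rot: [0.002, -0.009, 1.0, -0.001]
contact_force: [0.3, 0.6, 0.9]
width: 0.007
```

```bash
python3 go.py -.056,-.087,.161; python3 -c "
from h import *
c=snap('scene','pics/s2.png')
i=cv2.imread('pics/s2.png')[150:290,330:470]; cv2.imwrite('pics/s2c.png',cv2.resize(i,None,fx=4,fy=4,interpolation=2))"
```

```text
t 3.95 tip feeder [-0.0545 -0.0954  0.1647] F [0.3 0.6 0.9] w 0.01
to [-0.056 -0.087  0.161] shift(now axes) [0.04 0.4  0.18] (final axes) [0.04 0.4  0.19]
turn [-0.02  0.03 -0.04]
```

View pics/s2c.png

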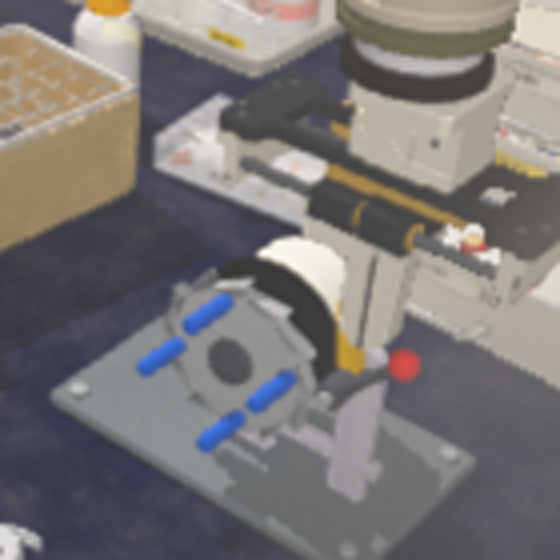

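The lever is thrown right, with the ball at crop (404,366), and the wheel is unmoved. Now I'll go back left, above the pegs, and then down to the left of the top peg.

Call:
apply_moves --rows "0 0.9 0 0 0 0 1;0 1 0 0 0 0 1;0 1 0 0 0 0 1;0 1 0 0 0 0 1;0.1 1 0 0 0 0 1;0.1 1 0 0 0 0 1;0 1 0 0 0 0 1;0 0.5 0 0 0 0 1;0 0 0.6 0 0 0 1;0 0 0.6 0 0 0 1;0 0 0.5 0 0 0 1;0 0 0.2 0 0 0 1"

```text
time_s: 5.2
position: [0.5211, 0.0937, 0.3082]
eef_rot: [0.001, -0.009, 1.0, -0.001]
contact_force: [-0.1, -0.4, 1.0]
width: -0.001
```

```bash
python3 go.py -.060,.012,.122; python3 -c "
from pose import *
p=np.load('p.npy')
c=dict(np.load('pics/s2.npz'));print((proj(c,F2W(p,[[-.056,-.12,.1626]]))-[330,150])*4)"
```

```text
t 5.2 tip feeder [-0.0589  0.0594  0.1222] F [-0.1 -0.4  1. ] w -0.0
to [-0.06   0.012  0.122] shift(now axes) [ 0.03 -2.39  0.01] (final axes) [ 0.03 -2.39  0.01]
turn [-0.02  0.02 -0.02]
[[401.12226372 362.12384352]]
```

Call:
apply_moves --rows "0 -0.6 0 0 0 0 1;0 -0.4 0 0 0 0 1;0 -0.3 0 0 0 0 1;0 -0.3 0 0 0 0 1;0 -0.2 0 0 0 0 1;0 -0.1 0 0 0 0 1;0 0 0 0 0 0 1"

```text
time_s: 5.9
position: [0.5218, 0.0508, 0.3083]
eef_rot: [0.0, -0.008, 1.0, 0.0]
contact_force: [-0.4, 1.8, -0.8]
width: 0.008
```

```bash
python3 go.py -.060,.0125,.122; python3 -c "
from h import *
c=snap('scene','pics/s3.png')
i=cv2.imread('pics/s3.png')[195:300,335:460]; cv2.imwrite('pics/s3c.png',cv2.resize(i,None,fx=5.6,fy=5.6,interpolation=2))"
```

```text
t 5.9 tip feeder [-0.0594  0.0169  0.1223] F [-0.4  1.8 -0.8] w 0.01
to [-0.06    0.0125  0.122 ] shift(now axes) [ 0.02 -0.22  0.01] (final axes) [ 0.02 -0.22  0.01]
turn [ 0.    0.01 -0.05]
```

View pics/s3c.png

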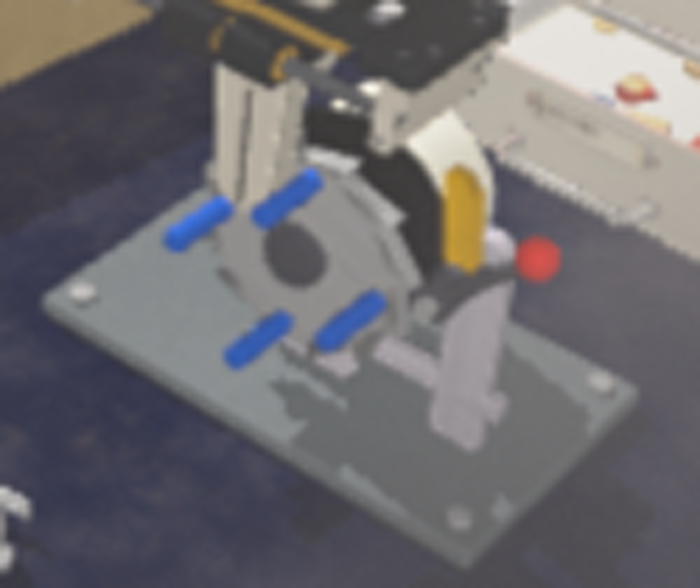

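The pawl is still open. The peg tips have moved to (262,215), (174,240), (234,357) and (324,338), so I'll fit the wheel angle from those.

```bash
cat > w.py <<'E'
from pose import *
c=dict(np.load('pics/scene0.npz')); p=np.load('p.npy')
def fit(cr):
    px=(np.array(cr)+.5)/5.6-.5+[335,195]
    r=least_squares(lambda q:(proj(c,F2W(p[:3],[peg(k,q[0]) for k in range(4)]))+q[1:]-px).ravel(),[.3,0,0])
    print(r.x,np.round(r.fun,1))
E
python3 -c "
from w import *
fit([[237,205],[174,262],[257,370],[324,311]]);fit([[262,215],[174,240],[234,357],[324,338]])"
```

```text
[ 0.02434588  0.18332601 -0.24914351] [-0.2 -0.3 -0.1  0.2  0.1 -0.3  0.3  0.4]
[ 0.34132934  0.27271211 -0.15976636] [-0.1  0.  -0.1 -0.1  0.  -0.1  0.2  0.1]
```

Call:
apply_moves --rows "0 -0.15 0 0 0 0 1;0 -0.15 0 0 0 0 1;0 0 0 0 0 0 1"

```text
time_s: 6.25
position: [0.5219, 0.045, 0.3082]
eef_rot: [0.001, -0.009, 1.0, 0.0]
contact_force: [1.1, 1.2, -0.4]
width: 0.004
```

```bash
python3 go.py -.060,.0097,.122; python3 -c "
from h import *
c=snap('scene','pics/s4.png')
i=cv2.imread('pics/s4.png')[195:300,335:460]; cv2.imwrite('pics/s4c.png',cv2.resize(i,None,fx=5.6,fy=5.6,interpolation=2))"
```

```text
t 6.25 tip feeder [-0.0594  0.0111  0.1222] F [ 1.1  1.2 -0.4] w 0.0
to [-0.06    0.0097  0.122 ] shift(now axes) [ 0.02 -0.07  0.01] (final axes) [ 0.02 -0.07  0.01]
turn [ 0.    0.01 -0.04]
```

View pics/s4c.png

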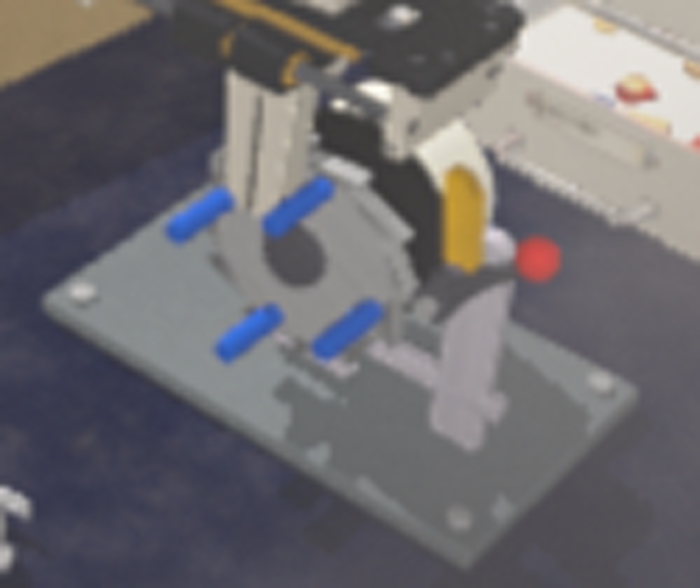

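The tips are now at (273,223), (176,232), (226,350) and (321,347).

```bash
python3 -c "
from w import *
fit([[273,223],[176,232],[226,350],[321,347]])"
```

```text
[ 0.47221656  0.36201059 -0.07042766] [-0.2 -0.1  0.  -0.1 -0.1  0.   0.3  0.2]
```

Call:
apply_moves --rows "0 -0.1 0 0 0 0 1;0 0 0 0 0 0 1;0 0.5 0 0 0 0 1;0 0.5 0 0 0 0 1;0 0 -1 0 0 0 1;0 0 -1 0 0 0 1;0 0 -1 0 0 0 1;0 0 -1 0 0 0 1;0 0 -0.3 0 0 0 1"

```text
time_s: 7.2
position: [0.5208, 0.0676, 0.3952]
eef_rot: [-0.001, -0.009, 1.0, -0.001]
contact_force: [0.8, -0.0, -0.0]
width: 0.004
```

```bash
python3 go.py -.056,-.17,.205; python3 -c "
from h import *
c=snap('scene','pics/s5.png')
i=cv2.imread('pics/s5.png')[195:300,335:460]; cv2.imwrite('pics/s5c.png',cv2.resize(i,None,fx=5.6,fy=5.6,interpolation=2))"
```

```text
t 7.2 tip feeder [-0.0606  0.0332  0.2092] F [ 0.8 -0.  -0. ] w 0.0
to [-0.056 -0.17   0.205] shift(now axes) [ -0.24 -10.18   0.23] (final axes) [ -0.21 -10.18   0.21]
turn [-0.02 -0.02 -0.03]
```

View pics/s5c.png

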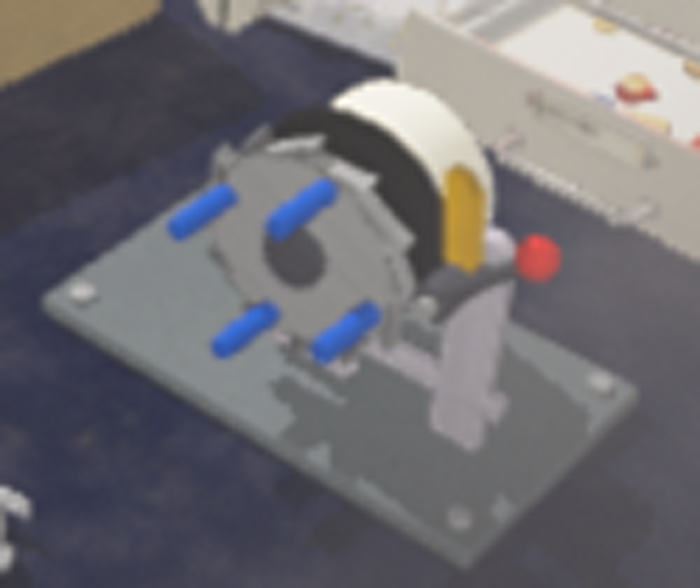

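The tips are at (277,227), (177,230), (221,348) and (320,350), with the pawl still open. I'll check the angle, and whether the drawer cabinet leaves clearance on the right.

```bash
python3 -c "
from w import *
fit([[277,227],[177,230],[221,348],[320,350]])
for u in [(482,242),(410,207)]:
  for z in (0,.05): print(u,z,least_squares(lambda g:(proj(c,[[g[0],g[1],z]])-u).ravel(),[.6,0]).x)"
```

```text
[0.52395026 0.31736594 0.06351942] [-0.3 -0.1  0.  -0.2  0.1 -0.1  0.2  0.3]
(482, 242) 0 [ 0.82352045 -0.09906401]
(482, 242) 0.05 [ 0.75674829 -0.12027935]
(410, 207) 0 [0.82638579 0.15443909]
(410, 207) 0.05 [0.75940377 0.11465704]
```

The wheel is at about 0.52 and the cabinet front is at x of about 0.75 or more, so it's clear. Now over the ball to its right side.

Call:
apply_moves --rows "0 -0.9 0 0 0 0 1;-0.1 -1 0 0 0 0 1;-0.1 -1 0 0 0 0 1;0 -1 0 0 0 0 1;0 -1 0 0 0 0 1;0 -1 0 0 0 0 1;0 -1 0 0 0 0 1;0 -1 0 0 0 0 1;0 -1 0 0 0 0 1;0 -1 0 0 0 0 1;0 -0.5 0 0 0 0 1;0 0 0 0 0 0 1"

```text
time_s: 8.45
position: [0.5275, -0.1431, 0.381]
eef_rot: [-0.008, -0.011, 1.0, 0.0]
contact_force: [-0.4, -0.4, 0.4]
width: 0.005
```

```bash
python3 go.py -.056,-.170,.154
```

```text
t 8.45 tip feeder [-0.0611 -0.1771  0.195 ] F [-0.4 -0.4  0.4] w 0.0
to [-0.056 -0.17   0.154] shift(now axes) [-0.13  0.36  2.05] (final axes) [-0.1   0.36  2.05]
turn [ 0.   -0.16  0.01]
```

Call:
apply_moves --rows "-0.1 0.1 0.8 0 -0.16 0 1;0 0 0.8 0 0 0 1;0 0 0.4 0 0 0 1;0 0.6 0 0 0 0 1;0 0.5 0 0 0 0 1;0 0.4 0 0 0 0 1;0 0.4 0 0 0 0 1;0 0.4 0 0 0 0 1;0 0.3 0 0 0 0 1;0 0.3 0 0 0 0 1;0 0.3 0 0 0 0 1;0 0 0 0 0 0 1"

```text
time_s: 9.65
position: [0.528, -0.0674, 0.3403]
eef_rot: [0.001, -0.013, 1.0, 0.001]
contact_force: [0.5, -0.1, -0.6]
width: 0.006
```

```bash
python3 go.py -.056,-.108,.154; python3 -c "
from h import *
c=snap('scene','pics/s6.png')
i=cv2.imread('pics/s6.png')[195:300,335:460]; cv2.imwrite('pics/s6c.png',cv2.resize(i,None,fx=5.6,fy=5.6,interpolation=2))"
```

```text
t 9.65 tip feeder [-0.0556 -0.1012  0.1543] F [ 0.5 -0.1 -0.6] w 0.01
to [-0.056 -0.108  0.154] shift(now axes) [ 0.01 -0.33  0.01] (final axes) [ 0.01 -0.33  0.01]
turn [0.01 0.01 0.04]
```

View pics/s6c.png

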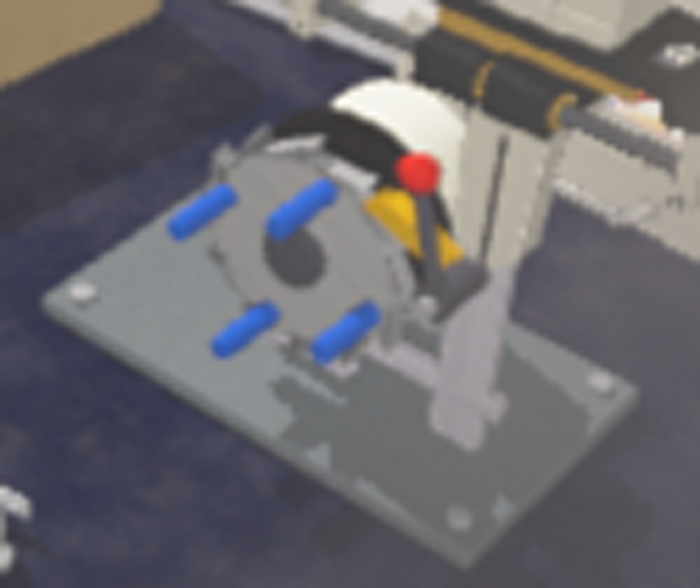

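The ball is back at (418,173), exactly its starting pixel, so the pawl is fully down. The pegs haven't moved. I'll withdraw to the right and up.

Call:
apply_moves --rows "0 -0.6 0 0 0 0 1;0 -1 0 0 0 0 1;0 -1 -0.3 0 0 0 1;0 0 -1 0 0 0 1;0 0 -1 0 0 0 1;0 0 -1 0 0 0 1;0 0 -1 0 0 0 1;0 0 0 0 0 0 1;0 0 0 0 0 0 1"

```text
time_s: 10.6
position: [0.5281, -0.131, 0.4266]
eef_rot: [-0.001, -0.01, 1.0, -0.0]
contact_force: [-0.0, 0.7, -0.3]
width: 0.005
```

```bash
python3 - <<'E'
from h import *
snap('scene','pics/s7.png')
for f in('scene0','s7'):
    i=cv2.imread(f'pics/{f}.png').astype(int)[215:260,400:440]; m=(i[...,2]>150)&(i[...,1]<90)&(i[...,0]<90); print(f,m.sum(),np.argwhere(m).mean(0))
i=cv2.imread('pics/s7.png')[190:340,220:480]; cv2.imwrite('pics/s7c.png',cv2.resize(i,None,fx=3,fy=3,interpolation=2))
s=monitor.state(); print(s["time_s"],s["position"],s["contact_force"])
E
```

```text
scene0 35 [10.45714286  9.08571429]
s7 37 [10.45945946  9.08108108]
10.65 [ 0.52813201 -0.13101259  0.42662794] [-0.66439171 -0.38918889 -1.08602528]
```

View pics/s7c.png

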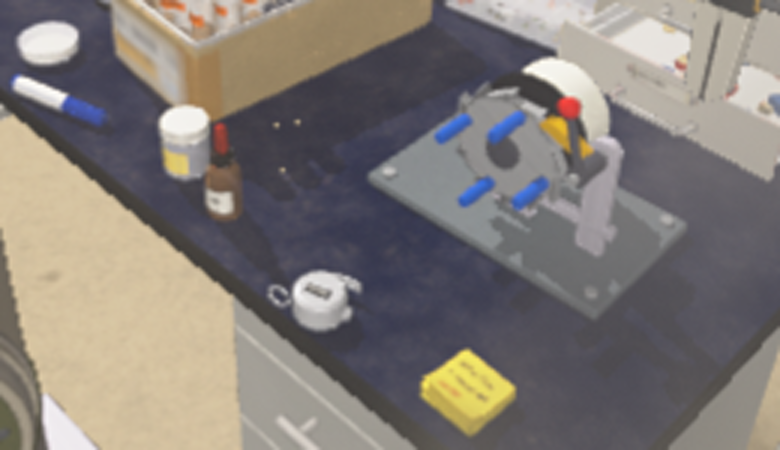

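The last view shows the pawl down, with the ball at its original pixel. The wheel is one notch back, the loose things are where they were, and the robot is clear of everything. I'll hand it in.

```bash
python3 -c "
from workcell import job_done; print(job_done())"
```

```text
the job is handed in; nothing more can be done
None
```

The job is done and handed in at about 10.7 s of the 48 s allowed; no verdict was reported. I threw the pawl open with the closed fingertips, pushed the top peg right to turn the wheel back one notch, then pushed the lever left so the pawl dropped in.

**Pawl:** the red ball's image centre is within 0.01 px of where it was at the start, so the pawl is as far down as it was then. That compares images; the joint was not read directly.

**Wheel:** the peg positions put it at about 0.52 rad, up from 0.024 rad at the start. That is inside the 0.364–0.624 band. I measured this before the pawl dropped, and the pegs had not visibly moved afterwards.

**Surroundings:** the five loose things in the last picture looked undisturbed, and so did the petri dish, which was only partly checked at the picture's edge. I judged this by eye, not by measurement. The gripper was clear of the feeder, with forces of about 1 N, which is sensor noise.

**One disagreement:** partway through the peg push, the wheel angle worked out from the fingertip position was about 0.08 rad (3 mm) higher than the angle from the pegs. I went by the pegs.

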